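# Scan a sample case in and start its warm incubation

## Robot

A 7-joint arm with a two-finger parallel gripper is mounted at the origin on the work surface. World frame = base frame: x ahead of the robot, y to its left, z up, the work surface at z = 0. Lengths are in m, angles in degrees, forces in N, time in s.
With the tool pointing down it reaches from about 0.35 to 0.775 m from the base axis. Payload 3.1 kg.
Tool frame: the origin (TCP) lies on the centre line of the jaws, within the pads' length; the fingertips stand 17 mm ahead of it and the grasp point (between the pads) lies 2 mm behind it (robot.tip_reach is the distance from the TCP to the fingertips, in m); z points along the fingers, y is the line along which they close (so a half turn about z gives the same grasp; the last joint's range is limited). The gripper opens to 85 mm and grips with 20 to 120 N. Pads are 22 mm wide; open, the fingers measure 114 mm over their backs; the gripper's body (76 mm by 85 mm) begins 54 mm behind the grasp point. The pads swing forward as they close: fully open they stand 13 mm farther back than shut.
Start: joints at [65.105, 17.813, 0.802, 86.603, -0.252, 75.585, -1.558], TCP at [0.211, -0.508, 0.248] pointing down, gripper open.
Joint ranges: [-154.91, 154.91], [-16.99, 109.72], [-72.82, 74.43], [7.12, 147.25], [-82.49, 262.49], [11.32, 116.49], [-174.64, 174.64]. Speed limits (degrees/s): [159.86, 159.86, 180, 180, 180, 180, 180].

## Interface

Orientations are given as [roll, pitch, yaw] about the fixed x, y, z axes, in that order (R = Rz(yaw) Ry(pitch) Rx(roll)).
In Python, from station import robot, fingers, vision, workorder, recognise gives the robot as it stands. Calls block until the motion is done:
- robot.move_to(position, orientation): joint-space move of the TCP to a pose.
- robot.line_to(position, orientation=None, velocity=0.15, f_stop=None): straight line of the TCP; orientation=None keeps the orientation; velocity is the mean speed in m/s. With f_stop (N) it stops when the force on the tool has changed by that much, and returns True; else False.
- robot.move_j(angles): joint-space move.
- fingers.gripper_to(opening, force=None): opening from 0.0 (shut) to 1.0 (fully open); force is the grip in N (None keeps the last); returns when the fingers have stopped.
- robot.pause(seconds).
- robot.inverse_kinematics(position, orientation): joint angles nearest the present ones, or None.
- vision.grab_frame(name): name is "side" or "top" or "wrist"; returns the picture (480x640x3 uint8, red, green, blue); there is no depth.
- vision.calibration(name): a dict with "mtx" (3x3 intrinsics, pixels), "k1" (the pictures are not rectified: a ray, as slopes to the right and down, at radius r is drawn at 1 + k1 r^2 times it, then the intrinsics apply), "extrinsics" (4x4, takes a point from world to camera coordinates); the wrist camera has in their place "T_tool_cam" (4x4, takes a point from camera to tool coordinates, whose origin is the TCP and whose axes are the flange's). Camera axes: x right, y up, looking along -z (the intrinsics and any distortion apply to the point x, -y, -z); pixel columns grow to the right and rows downward; lengths in m; the calibration is good to about 2 mm. A picture is of the moment at which its call begins: read the wrist's pose just before it. calibration takes no time and is no camera call.
A pose or a line that the arm cannot do raises robot.PlanningError and nothing moves.
- workorder.close_job(): hands the job in; it is judged then, once.
Trained networks look in the newest picture that a camera, given by its name, has taken for a name from the list of things; names that differ only in an ending like _2 or _b are one class to them, and where a whole thing is asked for, a point or a joint stands for the part that bears it (a point fixed in the world has none). Each returns a list of dicts, best first, with "p" (0 to 1); they miss things now and then, are a little off and sometimes report something else, mostly with a low value. They report only what shows in the picture. A call takes as long as a camera call. They do not tell look-alikes from the thing itself.
- recognise(label, camera): "rect" ([centre column, centre row, width, height] in pixels, round what is visible of it).
Readings, each from a call of its own:
- robot.current_time_s(): time.
- robot.current_joint_positions(): joint angles.
- robot.current_dq(): joint speeds.
- robot.current_joint_torque(): joint torques, N m.
- robot.current_tool_pos(): TCP position.
- robot.current_eef_rot(): TCP orientation.
- robot.current_contact_force(): force on the tool from outside, world axes, zero at the start.
- robot.current_torque(): the same for the moment, N m.
- robot.current_finger_gap(): opening from 0.0 (shut) to 1.0 (fully open).
- robot.current_gripper_force(): force on a finger pad.
Only numpy, scipy, OpenCV 4.12 (cv2) and the standard library are available. Lean on these libraries where they do the work, as an engineer would, in place of code of your own. Each camera call takes 0.05 s, during which the arm holds its last target. There are 200 camera calls.

## Task

Book in the blue-lidded sample case: stand it inside the yellow outline in front of the clamped scanner with its barcode facing the scanner's window and let go of it, then squeeze the scanner's orange trigger fully, hold it for about half a second and let it spring back. Next stand the case flat in the lipped bay of the warming unit and let go, and only then wind the unit's red timer key clockwise (seen from above), re-gripping between partial turns as needed, all the way to its stop. Keep the case upright throughout and leave the other cases, bottles and everything else where they stand.

Things in the scene. Friction and masses are not known exactly. Their poses are not given: they have to be found in the camera images.
- case_blue: sample case to be booked in: white upright block with a blue lid, 44 (x) x 64 (y) x 85 mm (z), about 0.22 kg. Origin at the centre of its underside, z up. Barcode label (white, black bars) on its narrow -y face, wrapping over the -y part of the lid's top. Grip it across the 44 mm (its x), about 60 mm above its underside. It starts in any of three places among the cases
- case_blue_label (a point): centre of the barcode on the blue case's -y face, 55 mm above its underside
- scanner: grey pistol-shaped barcode scanner clamped on its side on a fixed grey base plate 120 (x) x 270 (y) x 8 mm that spans y -70 to +200 mm. Origin on the table. Its head (60 x 110 mm, height 70 to 120 mm, spanning y -60 to +50) looks along +y; its hand grip (30 mm wide in y, height 73 to 107 mm) lies level from the head along -x, from x -30 to -140 mm, centred on y 0
- scan_mark (a point): centre of the yellow painted outline (66 x 86 mm) on the scanner's base plate, on the plate's surface, 135 mm along +y from the scanner's origin, 81 mm in front of the window; axes as the scanner's. The case stands here with its -y face (label) towards the window, its y along the scanner's y
- scan_window (a point): centre of the red window at the front of the scanner's head, 95 mm above the table
- grip_back (a point): point on the back (-y) face of the fixed hand grip, across from the trigger's pressing point, 90 mm above the table; axes as the scanner's: put one finger here
- trigger_pad (a point): point on the outer (+y) face of the orange trigger where the other finger presses, about 45 mm from its hinge, 90 mm above the table. The trigger is a bar 68 x 10 x 26 mm hinged about the vertical next to the head, standing out from the grip's +y side; at rest this face is about 60 mm from grip_back, fully squeezed about 46 mm. From above a pinch across grip and trigger squeezes it
- trigger (a joint): trigger angle, rad: 0 released, 0.30 fully squeezed against its stop; a spring (about 2 to 6 N at the pad) returns it to 0
- warmer: white fixed warming unit, 270 (x) x 150 (y) x 30 mm, origin at the centre of its underside; bay at its +x end, round grey timer drum (radius 46 mm, top 60 mm above the table) with the red key at its -x end
- bay (a point): centre of the bay's floor (30 mm above the table): aluminium square 100 x 100 mm inside a dark lip 12 mm high and 6 mm thick. 65 mm along +x from the unit's origin
- key_grip (a point): grip point on the axis of the red timer key, 88 mm above the table; the key is an upright flat wing 64 mm long along this point's x, 12 mm thick along its y, from 68 to 102 mm above the table; it turns about the vertical. Pinch it across its thickness. 135 mm along -x from the bay's centre
- key (a joint): key angle, rad: grows clockwise seen from above; starts between 0 and 0.4, stop at 3.0 is fully wound; stiff (about 0.1 N m) and stays where it is left
- case_yellow: bystander: same case with a yellow lid; origin under its centre
- case_green: bystander: same case with a green lid; origin under its centre
- bottle_amber: bystander: amber bottle with blue cap, 64 mm diameter, 150 mm high; origin under its centre
- beaker: bystander: green glass beaker, 80 mm diameter, 100 mm high; origin under its centre
Things that resemble listed ones, but are neither listed nor needed, are in the scene too. What is shaped like the case_blue but purple is not meant.

How it is judged:
By the outcome, as a careful person would: the job done as asked, in the order asked, and still so for the second after the job is handed in, with the robot touching nothing.
It also fails if it takes over 72 s, if anything falls off the work surface, if the arm or the gripper's body presses on something with over 40 N, if the wrist force passes 120 N, or if a joint passes its speed limit or range.

## Working session

There is one attempt and no reset: what is moved stays moved. The work goes in short steps, each a Python script; the robot and the scene stay as the last script left them, time stands still between calls to the robot, and variables do not carry over. Pictures are saved under pics/ and viewed, at most 10 in all, crops included, and the job is handed in when it is done.

```bash
ls; mkdir -p pics
python3 - <<'E'
from station import robot, fingers, vision, workorder, recognise
import cv2,numpy as np
for n in ("top","side"):
    im=vision.grab_frame(n); cv2.imwrite(f"pics/{n}0.png",im[:,:,::-1])
    c=vision.calibration(n); print(n,c["mtx"],c["k1"],np.round(c["extrinsics"],3).tolist())
    for l in ["case_blue","scanner","scan_mark","scan_window","trigger_pad","warmer","bay","key_grip","case_blue_label","case_yellow","case_green","bottle_amber","beaker"]:
        try: print(l,[(np.round(r["rect"]).tolist(),round(r["p"],2)) for r in recognise(l,n)][:5])
        except Exception as e: print(l,e)
print(vision.calibration("wrist"),robot.current_time_s(),robot.current_eef_rot(),robot.tip_reach)
E
```

```text
pics
top [[447.09919762   0.         321.31012114]
 [  0.         447.09919762 240.37220943]
 [  0.           0.           1.        ]] -0.05209714888833555 [[-0.005, -1.0, 0.003, 0.049], [0.985, -0.004, 0.173, -0.502], [-0.173, 0.004, 0.985, -0.92], [0.0, 0.0, 0.0, 1.0]]
case_blue [([392.0, 256.0, 38.0, 35.0], 0.7), ([449.0, 331.0, 44.0, 40.0], 0.59), ([380.0, 311.0, 28.0, 34.0], 0.56)]
scanner [([261.0, 235.0, 121.0, 90.0], 0.84)]
scan_mark [([261.0, 234.0, 119.0, 91.0], 0.59), ([239.0, 299.0, 42.0, 34.0], 0.58)]
scan_window [([260.0, 232.0, 121.0, 91.0], 0.61)]
trigger_pad [([269.0, 241.0, 19.0, 36.0], 0.71)]
warmer [([476.0, 234.0, 80.0, 123.0], 0.55)]
bay [([479.0, 234.0, 80.0, 122.0], 0.61), ([262.0, 233.0, 124.0, 92.0], 0.24)]
key_grip [([491.0, 259.0, 16.0, 32.0], 0.89)]
case_blue_label [([450.0, 330.0, 42.0, 35.0], 0.98), ([392.0, 255.0, 36.0, 38.0], 0.89), ([375.0, 310.0, 27.0, 34.0], 0.56), ([393.0, 181.0, 33.0, 41.0], 0.42), ([173.0, 293.0, 45.0, 33.0], 0.4)]
case_yellow [([239.0, 298.0, 45.0, 33.0], 0.94)]
case_green [([175.0, 293.0, 41.0, 28.0], 0.75)]
bottle_amber [([3
[... 1271 characters left out ...]
59.0], 0.8)]
beaker [([297.0, 404.0, 47.0, 58.0], 0.59), ([295.0, 307.0, 103.0, 138.0], 0.3)]
{'mtx': array([[405.76105262,   0.        , 325.97103237],
       [  0.        , 405.76105262, 230.70872304],
       [  0.        ,   0.        ,   1.        ]]), 'k1': -0.02788903652477949, 'T_tool_cam': array([[ 6.37900384e-04,  9.55353396e-01,  2.95464857e-01,
         7.60868961e-02],
       [ 9.99999795e-01, -5.93369222e-04, -2.40376984e-04,
         7.43587924e-04],
       [-5.43252150e-05,  2.95464950e-01, -9.55353579e-01,
        -1.24979911e-01],
       [ 0.00000000e+00,  0.00000000e+00,  0.00000000e+00,
         1.00000000e+00]])} 1.4 [-1.79999372e+02  4.51812497e-04  2.25102229e+01] 0.017
```

Run:
```python
import cv2
a=cv2.imread("pics/top0.png")[140:380,110:530]; cv2.imwrite("pics/topc.png",cv2.resize(a,(798,456),interpolation=cv2.INTER_CUBIC))
a=cv2.imread("pics/side0.png")[110:450,180:460]; cv2.imwrite("pics/sidec.png",cv2.resize(a,None,fx=1.76,fy=1.76,interpolation=cv2.INTER_CUBIC))
```

```text
(no output)
```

View pics/topc.png

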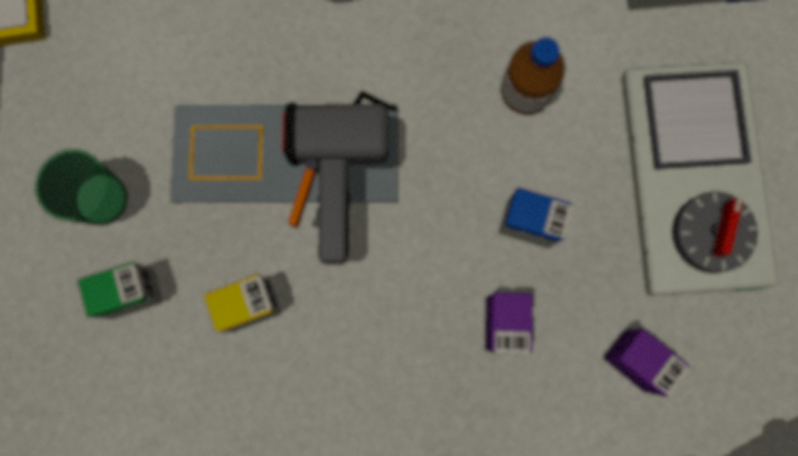

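View pics/sidec.png

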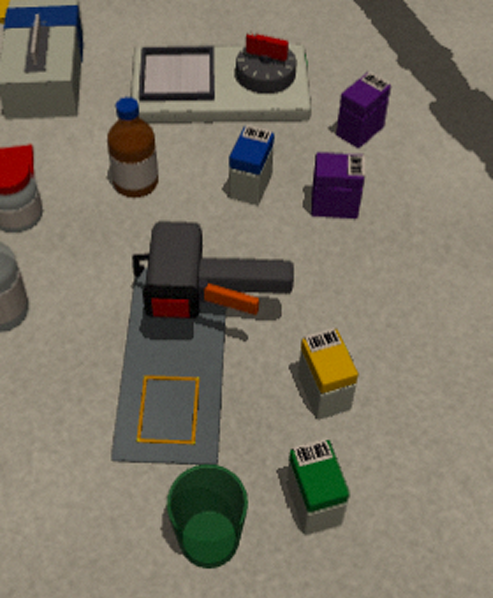

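The top view shows the blue case at about px (393,252), label to the right (-y). The scan outline is at (229,220), the trigger at (269,241), the bay at (478,202) and the key at (492,260). The side view agrees: two purple decoys, and the scanner looks along +y.

```bash
cat > h.py <<'E'
from station import robot, fingers, vision, workorder, recognise
import cv2,numpy as np
from scipy.spatial.transform import Rotation as R
from scipy.optimize import least_squares
F=np.diag([1.,-1,-1])
def toolpose():
    T=np.eye(4);T[:3,:3]=R.from_euler("xyz",robot.current_eef_rot(),degrees=True).as_matrix();T[:3,3]=robot.current_tool_pos();return T
def cam(name,T=None):
    c=vision.calibration(name)
    E=np.linalg.inv((toolpose() if T is None else T)@c["T_tool_cam"]) if name=="wrist" else c["extrinsics"]
    return c["mtx"],c["k1"],E
def proj(c,P):
    K,k,E=c;q=(np.atleast_2d(P)@E[:3,:3].T+E[:3,3])@F
    s=q[:,:2]/q[:,2:];s=s*(1+k*(s**2).sum(1,keepdims=True));return s@K[:2,:2].T+K[:2,2]
def ray(c,px):
    K,k,E=c;d=(np.atleast_2d(px)-K[:2,2])/np.diag(K)[:2];s=d.copy()
    for _ in range(20): s=d/(1+k*(s**2).sum(1,keepdims=True))
    v=np.c_[s,np.ones(len(s))]@F@E[:3,:3];o=-E[:3,:3].T@E[:3,3];return o,v
def onz(c,px,z):
    o,v=ray(c,px);return o+v*((z-o[2])/v[:,2:])
def tri(obs):  # [(cam,px),...]
    f=lambda p:np.concatenate([proj(c,p)[0]-x for c,x in obs])
    r=least_squares(f,[.5,0,.05]);return r.x,np.abs(r.fun).max()
def snap(name):
    T=toolpose();im=vision.grab_frame("wrist");cv2.imwrite(f"pics/{name}.png",im[:,:,::-1]);np.save(f"pics/{name}.npy",T);return T
E
python3 - <<'E'
from h import *
t,s=cam("top"),cam("side")
tc=lambda *p:np.array(p)/1.9+[110,140]
sc=lambda *p:np.array(p)/1.76+[180,110]
np.set_printoptions(precision=4,suppress=True)
print("mark top",onz(t,tc((190,125),(264,125),(264,180),(190,180)),.008))
print("mark side",onz(s,sc((145,377),(199,377),(195,442),(138,441)),.008))
for n,a,b in [("bayTL..near+x,+y",(645,73),None)]: pass
print("bay",onz(t,tc((653,80),(740,76),(748,158),(660,166)),.03))
print("bay side",onz(s,sc((145,50),(212,50),(212,97),(143,97)),.03))
print("drum",onz(t,tc((716,232)),.06))
print("key ends",tri([(t,tc((736,203))[0]),(s,sc((248,38))[0])]),tri([(t,tc((722,254))[0]),(s,sc((288,46))[0])]))
print("lid",onz(t,tc((521,189),(572,202),(557,240),(506,226)),.085))
print("lid tri",tri([(t,tc((521,189))[0]),(s,sc((234,153))[0])]),tri([(t,tc((572,202))[0]),(s,sc((244,127))[0])]),tri([(t,tc((557,240))[0]),(s,sc((273,131))[0])]))
print("grip",onz(t,tc((346,160),(347,262),(321,262),(322,160)),.107),"trig",onz(t,tc((306,170),(291,222),(316,172),(298,226)),.103))
E
```

```text
mark top [[0.5895 0.299  0.008 ]
 [0.589  0.2101 0.008 ]
 [0.5221 0.2085 0.008 ]
 [0.5225 0.2963 0.008 ]]
mark side [[0.5871 0.2157 0.008 ]
 [0.523  0.2132 0.008 ]
 [0.5225 0.2972 0.008 ]
 [0.587  0.2985 0.008 ]]
bay [[ 0.6368 -0.2528  0.03  ]
 [ 0.6418 -0.3581  0.03  ]
 [ 0.5419 -0.3598  0.03  ]
 [ 0.5326 -0.2549  0.03  ]]
bay side [[ 0.6415 -0.3547  0.03  ]
 [ 0.5365 -0.3586  0.03  ]
 [ 0.5309 -0.2503  0.03  ]
 [ 0.6338 -0.2464  0.03  ]]
drum [[ 0.4511 -0.3043  0.06  ]]
key ends (array([ 0.4795, -0.318 ,  0.088 ]), np.float64(0.1193666690321038)) (array([ 0.4222, -0.2964,  0.0931]), np.float64(0.6297921253146797))
lid [[ 0.4963 -0.0836  0.085 ]
 [ 0.4818 -0.1387  0.085 ]
 [ 0.4404 -0.1209  0.085 ]
 [ 0.4559 -0.0662  0.085 ]]
lid tri (array([ 0.4945, -0.0832,  0.0849]), np.float64(0.9486577487746786)) (array([ 0.4819, -0.14  ,  0.0776]), np.float64(0.5507359201266695)) (array([ 0.4403, -0.12  ,  0.0905]), np.float64(0.3335310537505052))
grip [[0.5246 0.1055 0.107 ]
 [0.4158 0.1038 0.107 ]
 [0.4159 0.1309 0.107 ]
 [0.5248 0.1311 0.107 ]] trig [[0.5148 0.1485 0.103 ]
 [0.4587 0.1635 0.103 ]
 [0.5125 0.1378 0.103 ]
 [0.4544 0.1561 0.103 ]]
```

Run:
```python
from h import *
robot.move_to([0.468,-0.102,0.20],[180,0,75]);print(robot.current_time_s())
snap("case1"); robot.line_to([0.468,-0.102,0.15]);T=snap("case2");print(robot.current_time_s())
a=cv2.imread("pics/case1.png");b=cv2.imread("pics/case2.png")
cv2.imwrite("pics/caseboth.png",np.hstack([cv2.resize(a[:,120:520],(400,480)),b[:,120:520]]))
print(recognise("case_blue","wrist"))
```

```text
3.1583
3.7417
[{'rect': [119.1, 243.9, 189.0, 128.5], 'p': 0.88}, {'rect': [333.2, 247.4, 89.2, 147.5], 'p': 0.57}]
```

View pics/caseboth.png

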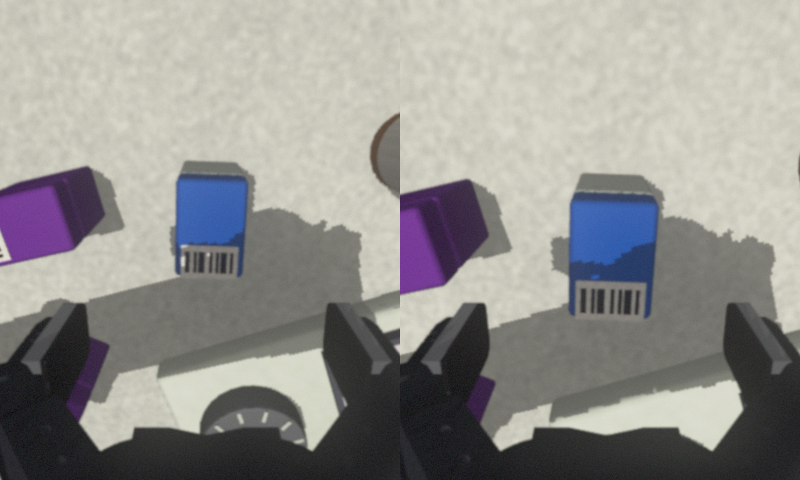

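The blue case is between the fingers in both shots, label toward the palm. Its lid corners are about (297,177)–(362,277) in the first shot and (291,196)–(370,318) in the second.

Run:
```python
from h import *
np.set_printoptions(precision=4,suppress=True)
c1=cam("wrist",np.load("pics/case1.npy"));c2=cam("wrist",np.load("pics/case2.npy"))
A=[(297,176),(367,176),(362,277),(296,276)];B=[(291,195),(377,194),(370,319),(289,318)]
P=np.array([tri([(c1,a),(c2,b)])[0] for a,b in zip(A,B)]);print(P,P.mean(0))
for c,X in((c1,A),(c2,B)):
    Q=onz(c,X,.085);print(Q,Q.mean(0)); 
    d=(Q[0]+Q[1]-Q[2]-Q[3]);e=Q[1]+Q[2]-Q[0]-Q[3];print(np.degrees(np.arctan2(-d[0],d[1])),np.degrees(np.arctan2(e[1],e[0])))
```

```text
[[ 0.4589 -0.0691  0.0643]
 [ 0.5035 -0.083   0.0533]
 [ 0.4831 -0.139   0.0864]
 [ 0.4431 -0.1262  0.0889]] [ 0.4722 -0.1044  0.0732]
[[ 0.4613 -0.0662  0.085 ]
 [ 0.5015 -0.0771  0.085 ]
 [ 0.4832 -0.1397  0.085 ]
 [ 0.4425 -0.1279  0.085 ]] [ 0.4721 -0.1027  0.085 ]
-16.623661011044394 -15.674624618466739
[[ 0.4617 -0.0652  0.085 ]
 [ 0.5015 -0.0754  0.085 ]
 [ 0.483  -0.1398  0.085 ]
 [ 0.442  -0.1282  0.085 ]] [ 0.4721 -0.1022  0.085 ]
-16.705265113186684 -15.107480011776836
```

Run:
```python
from h import *
fingers.gripper_to(0.76)
o=[180,0,74]
robot.line_to([.4715,-.1025,.12],o,velocity=.15)
print(robot.line_to([.4715,-.1025,.058],o,velocity=.12,f_stop=8),robot.current_tool_pos())
fingers.gripper_to(0.0,force=40);print(robot.current_finger_gap(),robot.current_gripper_force(),robot.current_contact_force())
robot.line_to([.4715,-.1025,.235],velocity=.2)
robot.move_to([.5555,.2545,.235],[180,0,91])
robot.line_to([.5555,.2545,.10],velocity=.15);snap("mark");print(robot.current_time_s(),robot.current_finger_gap())
```

```text
False [ 0.4723355  -0.10255738  0.05878892]
0.5123181639539641 42.803717851638794 [-1.28328231  0.52881894  5.247529  ]
8.9667 0.5140650002297746
```

View pics/mark.png

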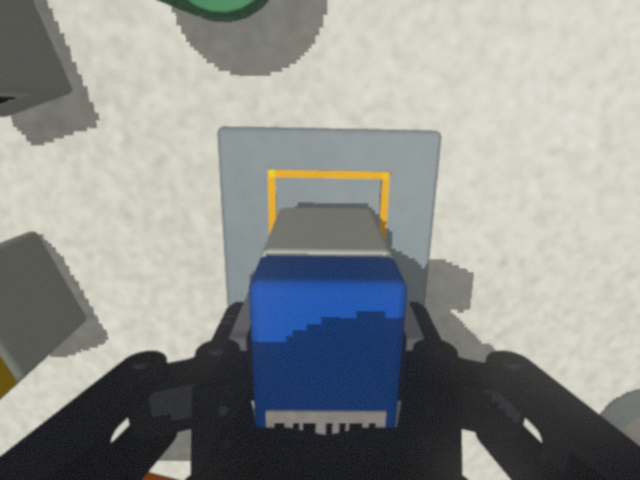

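The case is held square above the plate. The far outline corners show at (269,171) and (389,173), and the case's lid is centred at column 328.

Run:
```python
from h import *
np.set_printoptions(precision=4,suppress=True)
T=np.load("pics/mark.npy");c=cam("wrist",T);print(T[:3,3])
print(onz(c,[(271,174),(388,176),(272,225),(386,225),(222,128),(439,132)],.008))
```

```text
[0.5563 0.255  0.1012]
[[0.527  0.2942 0.008 ]
 [0.5903 0.2942 0.008 ]
 [0.5269 0.2655 0.008 ]
 [0.5909 0.2665 0.008 ]
 [0.5018 0.318  0.008 ]
 [0.6157 0.3179 0.008 ]]
```

Run:
```python
from h import *
robot.line_to([.556,.2525,.074],[180,0,90.5],velocity=.1)
print(robot.current_contact_force())
print(robot.line_to([.556,.2525,.060],velocity=.03,f_stop=4),robot.current_tool_pos(),robot.current_contact_force())
fingers.gripper_to(0.78);print(robot.current_finger_gap(),robot.current_contact_force())
robot.line_to([.556,.2525,.20],velocity=.2)
snap("placed")
robot.move_to([.478,.131,.26],[180,0,0]);snap("trig1");robot.line_to([.478,.131,.20]);snap("trig2")
print(robot.current_time_s(),robot.current_joint_positions())
a=[cv2.imread(f"pics/{n}.png") for n in("placed","trig1","trig2")]
top=np.hstack([cv2.resize(a[1],(400,300)),cv2.resize(a[0],(400,300))])
cv2.imwrite("pics/m1.png",top); print([recognise(l,"wrist")[:2] for l in("trigger_pad","grip_back")])
```

```text
[-0.77724927 -0.21930746 -2.29395114]
True [0.55618616 0.25313963 0.06671817] [-0.40747214  0.37967413  3.5432604 ]
0.7770743463314722 [ 0.26305473 -0.26637997  0.13063754]
12.7417 [   4.06994842   15.29545218  -26.08382551   98.45274852    7.18577595
   67.80013127 -113.89208194]
[[{'rect': [294.4, 215.2, 50.3, 116.1], 'p': 0.68}], [{'rect': [270.4, 169.1, 401.4, 338.2], 'p': 0.61}]]
```

View pics/m1.png

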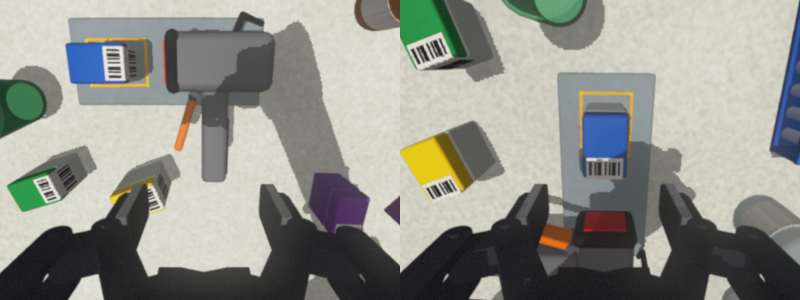

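View pics/trig2.png

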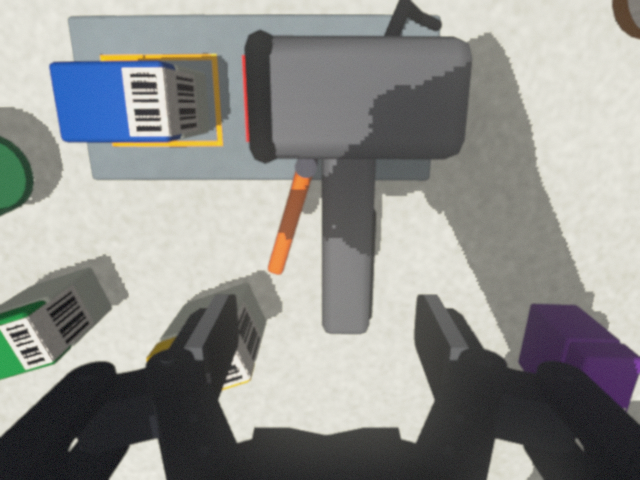

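The blue case stands inside the outline with its label toward the red window. In the second shot the trigger's outer edge runs (293,178)–(269,268), and the grip spans columns 322–375 and ends at row 333. The yellow case sits under the left finger, so that clearance needs checking.

Run:
```python
from h import *
np.set_printoptions(precision=4,suppress=True)
c=cam("wrist",np.load("pics/trig2.npy"));c1=cam("wrist",np.load("pics/trig1.npy"));
print("trig outer",onz(c,[(293,178),(269,268),(308,168)],.103))
print("grip R/L edges",onz(c,[(373,200),(370,325),(322,170),(323,325)],.107))
print("head corners",onz(c,[(250,150),(466,150)],.12))
print("case bottom",onz(c,[(197,72),(195,132)],.008),"mark right",onz(c,[(218,58),(220,144)],.008))
# trig tip/grip end heights from the two shots (trig1 coords are 2x of shown)
print(tri([(c1,(356,300)),(c,(270,270))]),tri([(c1,(453,362)),(c,(370,331))]))
print("yellow lid edge",onz(c,[(268,315),(243,383),(228,270)],.0),onz(c,[(245,383)],.085))
t=cam("top");tc=lambda *p:np.array(p)/1.9+[110,140]
print("yellow top",onz(t,tc((264,276),(273,310),(206,294),(218,330)),.085))
```

```text
trig outer [[0.5163 0.1492 0.103 ]
 [0.4628 0.1646 0.103 ]
 [0.5218 0.1409 0.103 ]]
grip R/L edges [[0.5049 0.1052 0.107 ]
 [0.4272 0.1042 0.107 ]
 [0.5213 0.1332 0.107 ]
 [0.4272 0.1327 0.107 ]]
head corners [[0.5333 0.169  0.12  ]
 [0.5336 0.061  0.12  ]]
case bottom [[0.5784 0.226  0.008 ]
 [0.5353 0.2313 0.008 ]] mark right [[0.588  0.2098 0.008 ]
 [0.5263 0.2127 0.008 ]]
(array([-110878.6969,    8335.4141, -239410.7929]), np.float64(43.14593261076857)) (array([-176866.2799,  -65850.7119, -270499.9128]), np.float64(41.69524516265949))
yellow lid edge [[0.3747 0.183  0.    ]
 [0.3017 0.2101 0.    ]
 [0.4183 0.2159 0.    ]] [[0.3678 0.188  0.085 ]]
yellow top [[0.4031 0.1938 0.085 ]
 [0.367  0.1834 0.085 ]
 [0.3841 0.2553 0.085 ]
 [0.3461 0.2414 0.085 ]]
```

Run:
```python
from h import *
fingers.gripper_to(1.0)
robot.line_to([.477,.1325,.15],[180,0,0.5],velocity=.15)
print(robot.line_to([.477,.1325,.088],velocity=.1,f_stop=6),robot.current_tool_pos())
print(robot.line_to([.477,.127,.088],velocity=.05,f_stop=6))
a=fingers.gripper_to(0.0,force=25);print(robot.current_time_s(),robot.current_finger_gap(),robot.current_gripper_force(),robot.current_contact_force())
T=snap("squeeze");robot.pause(.5);print(robot.current_time_s(),robot.current_finger_gap())
fingers.gripper_to(1.0);print(robot.current_time_s(),robot.current_finger_gap())
robot.line_to([.477,.132,.088],velocity=.05)
snap("rel");robot.line_to([.477,.132,.26],velocity=.2);print(robot.current_time_s())
z=lambda n,s:cv2.imread(f"pics/{n}.png")[s]
s=np.s_[0:400,190:455]
p=cv2.resize(z("placed",np.s_[100:340,260:400]),(265,400))
cv2.imwrite("pics/m2.png",np.hstack([z("squeeze",s),z("rel",s),p]))
```

```text
False [0.47766721 0.13279105 0.08868102]
False
15.15 0.4984844136410173 27.9448002576828 [-2.18828289 -1.9079661   9.38165283]
15.7 0.497949134180401
16.2 0.9987155955523719
17.5083
```

View pics/m2.png

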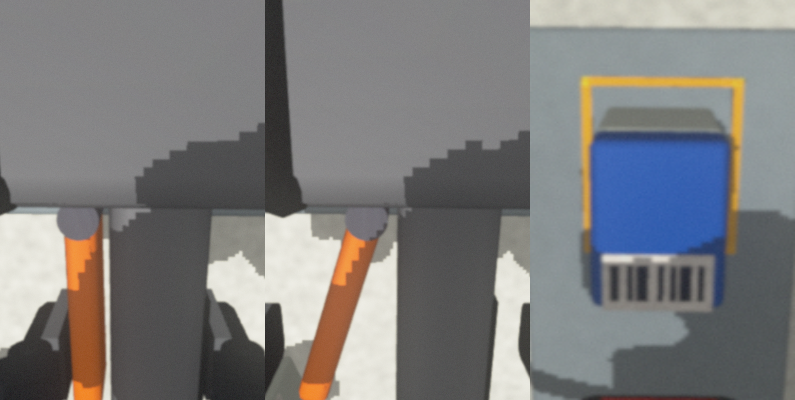

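The squeezed shot shows the trigger flush alongside the grip, and the released shot shows it sprung back. The case sits inside the outline with margin all round. Next I move the case to the bay.

Run:
```python
from h import *
fingers.gripper_to(0.85)
robot.move_to([.556,.2525,.20],[180,0,90.5])
robot.line_to([.556,.2525,.0665],velocity=.12,f_stop=8)
fingers.gripper_to(0.0,force=40);print(robot.current_finger_gap(),robot.current_tool_pos())
robot.line_to([.556,.2525,.28],velocity=.2)
robot.line_to([.587,-.3045,.28],[180,0,91],velocity=.25)
robot.line_to([.587,-.3045,.105],velocity=.15);snap("bay")
print(robot.current_time_s(),robot.current_finger_gap(),robot.current_contact_force())
print(robot.line_to([.587,-.3045,.080],velocity=.03,f_stop=4),robot.current_tool_pos(),robot.current_contact_force())
fingers.gripper_to(0.78);robot.line_to([.587,-.3045,.23],velocity=.2)
snap("bay2")
robot.move_to([.452,-.306,.20],[180,0,159]);snap("key1");print(robot.current_time_s(),robot.current_joint_positions())
z=lambda n:cv2.resize(cv2.imread(f"pics/{n}.png"),(400,300))
cv2.imwrite("pics/m3.png",np.vstack([np.hstack([z("bay"),z("bay2")]),np.hstack([z("key1"),z("key1")*0])]))
```

```text
0.5129373483870999 [0.55635532 0.25289333 0.06735082]
25.5417 0.5112101092474001 [-0.14194131 -0.96743045 -2.12054442]
True [ 0.58661954 -0.30468442  0.08921474] [-0.96339313  0.20464545  3.09221845]
28.5167 [ 68.43889799  27.16646496 -50.93839638  90.32152514  21.7320523
  72.96271706  83.1263774 ]
```

View pics/m3.png

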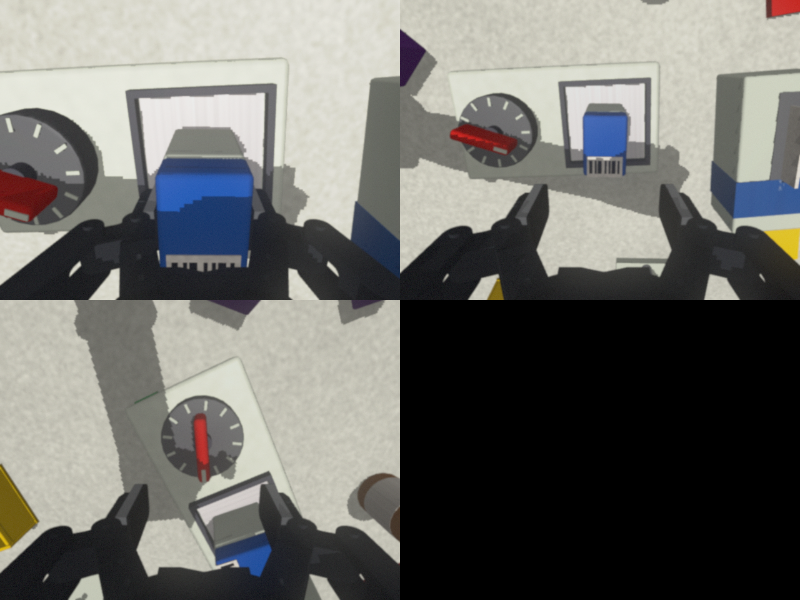

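The case stands in the bay inside the lip with clearance all round. The key wing shows from full-frame px (319,187) to (326,275), and the drum is centred at about (323,219).

Run:
```python
from h import *
np.set_printoptions(precision=4,suppress=True)
im=cv2.imread("pics/key1.png");hsv=cv2.cvtColor(im,cv2.COLOR_BGR2HSV)
m=((hsv[...,1]>170)&((hsv[...,0]<8)|(hsv[...,0]>172))&(hsv[...,2]>70)).astype(np.uint8);m[:,:250]=0;m[:,400:]=0
n,l,s,ce=cv2.connectedComponentsWithStats(m);k=1+s[1:,4].argmax();pts=np.argwhere(l==k)[:,::-1]
r=cv2.minAreaRect(pts.astype(np.float32));b=cv2.boxPoints(r);print(r)
c=cam("wrist",np.load("pics/key1.npy"));Q=onz(c,b,.102);print(Q,Q.mean(0))
e=max([Q[1]-Q[0],Q[2]-Q[1]],key=np.linalg.norm);print(np.degrees(np.arctan2(e[1],e[0])))
print("drum",onz(c,[(323,219),(259,219),(388,219),(323,154),(323,284)],.06))
# two-view height of key ends (bay2 & key1), drum centre
c2=cam("wrist",np.load("pics/bay2.npy"))
print(tri([(c2,((494-400)*1.6,129*1.6)),(c,(323,219))]))
for q in onz(c,[(323,219)],.06):
  for yaw in (159,120,80,40,5,0): print(yaw,robot.inverse_kinematics([q[0],q[1],.086],[180,0,yaw]))
```

```text
((321.890869140625, 226.97207641601562), (72.60073852539062, 17.88300895690918), 85.91438293457031)
[[ 0.4223 -0.3039  0.102 ]
 [ 0.4252 -0.2943  0.102 ]
 [ 0.4668 -0.307   0.102 ]
 [ 0.4638 -0.3171  0.102 ]] [ 0.4445 -0.3056  0.102 ]
-16.8919402300152
drum [[ 0.4506 -0.3075  0.06  ]
 [ 0.4351 -0.348   0.06  ]
 [ 0.4664 -0.2664  0.06  ]
 [ 0.41   -0.2918  0.06  ]
 [ 0.4955 -0.3249  0.06  ]]
(array([ 0.4516, -0.3068,  0.0551]), np.float64(1.980773978435252))
159 [ 65.8237  33.7578 -46.8491  98.5113  27.8901  60.0722  78.4637]
120 [ 60.6556  31.0936 -38.7689  98.6962  22.3739  58.1634  43.8869]
80 [ 54.8553  28.9735 -30.2851  98.9145  16.9913  56.7146   8.2725]
40 [ 49.0329  27.4858 -22.1445  99.1428  12.1519  55.7354 -27.7304]
5 [ 44.0424  26.5992 -15.3528  99.3439   8.3041  55.165  -59.517 ]
0 [ 43.3148  26.4957 -14.3727  99.3736   7.7603  55.0989 -64.0602]
```

Run:
```python
from h import *
p=[.4508,-.3065]
robot.line_to(p+[.15],[180,0,161.5],velocity=.15)
print(robot.line_to(p+[.086],velocity=.1,f_stop=6),robot.current_tool_pos())
fingers.gripper_to(0.0,force=50);print(robot.current_finger_gap(),robot.current_contact_force(),robot.current_torque())
t0=robot.current_torque()[2]
for y in list(range(150,20,-15))+list(range(20,-4,-3)):
    robot.line_to(p+[.086],[180,0,y],velocity=.15)
    M=robot.current_torque();f=robot.current_contact_force()
    print(y,round(robot.current_time_s(),2),np.round(robot.current_eef_rot()[2],1),np.round(M,2),np.round(f,1))
    if abs(M[2]-t0)>.8: break
```

```text
False [ 0.45140176 -0.30664194  0.08658346]
0.13383771109150358 [-1.62994632 -0.64894598  2.80112259] [-0.19385716  0.30740157  0.07734565]
150 30.68 150.1 [-0.1   0.27 -0.07] [-1.7  0.3  4.7]
135 31.08 135.2 [ 0.11  0.27 -0.01] [-1.9 -0.   5.8]
120 31.49 120.3 [ 0.32 -0.06 -0.05] [0.6 0.5 5.3]
105 31.9 105.4 [ 0.51 -0.58 -0.01] [2.8 2.3 4.5]
90 32.31 90.3 [ 0.52 -0.89 -0.01] [5.1 3.4 3.3]
75 32.72 75.3 [ 0.4  -1.23 -0.07] [6.9 2.6 2.7]
60 33.12 60.3 [ 0.3  -1.43 -0.05] [7.3 2.  0.3]
45 33.53 45.3 [ 0.13 -1.65 -0.06] [ 8.9  1.1 -0.5]
30 33.94 30.3 [-0.01 -1.93  0.02] [10.7 -0.3 -2.8]
20 34.27 20.3 [-0.19 -1.95  0.02] [10.5 -1.3 -3.2]
17 34.52 17.3 [-0.23 -1.99 -0.05] [10.7 -0.7 -2.7]
14 34.77 14.3 [-0.23 -2.02  0.02] [11.  -1.4 -2.6]
11 35.02 11.3 [-0.31 -1.96 -0.01] [10.5 -2.  -3.1]
8 35.27 8.3 [-0.42 -2.    0.21] [11.4 -2.1 -3.4]
5 35.52 5.4 [-0.43 -1.95  0.49] [11.3 -3.1 -4.2]
2 35.77 2.4 [-0.42 -2.02  0.71] [10.9 -3.1 -4.9]
-1 36.02 -0.5 [-0.61 -2.02  0.94] [10.3 -3.  -3.5]
```

The moment rises from about 9° of yaw on, where the stop was expected. Now release, lift and check.

Run:
```python
from h import *
np.set_printoptions(precision=4,suppress=True)
fingers.gripper_to(0.8);robot.line_to([.4508,-.3065,.20],velocity=.15);snap("key2")
robot.move_to([.40,-.20,.30],[180,0,60]);
for n in("top","side"): cv2.imwrite(f"pics/{n}1.png",vision.grab_frame(n)[:,:,::-1])
im=cv2.imread("pics/key2.png");hsv=cv2.cvtColor(im,cv2.COLOR_BGR2HSV)
m=((hsv[...,1]>170)&((hsv[...,0]<8)|(hsv[...,0]>172))&(hsv[...,2]>70)).astype(np.uint8);m[:,:220]=0;m[:,420:]=0
n,l,s,ce=cv2.connectedComponentsWithStats(m);k=1+s[1:,4].argmax();r=cv2.minAreaRect(np.argwhere(l==k)[:,::-1].astype(np.float32))
Q=onz(cam("wrist",np.load("pics/key2.npy")),cv2.boxPoints(r),.102);e=max([Q[1]-Q[0],Q[2]-Q[1]],key=np.linalg.norm);print(Q.mean(0),np.degrees(np.arctan2(e[1],e[0])),robot.current_time_s())
a=cv2.resize(cv2.imread("pics/key2.png")[:,100:540],(400,436));b=cv2.resize(cv2.imread("pics/side1.png")[90:450,150:480],(400,436))
cv2.imwrite("pics/m4.png",np.hstack([a,b]))
```

```text
[ 0.4499 -0.3104  0.102 ] -74.24387820334596 38.5583
```

View pics/m4.png

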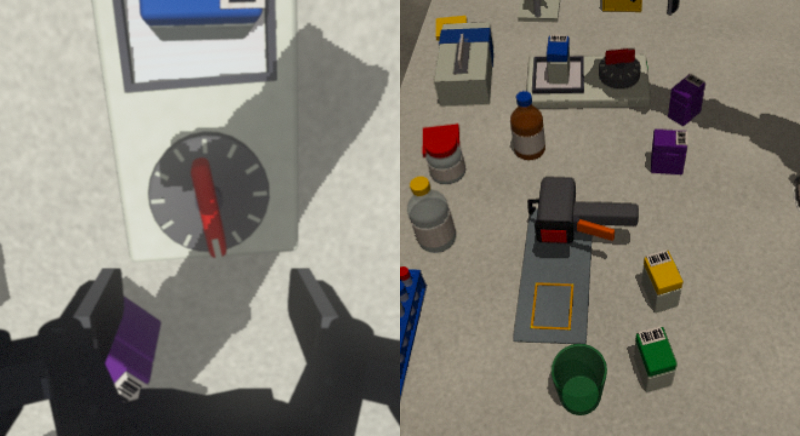

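The key now lies at about 10° (the stop is at roughly 8° plus the unit's own yaw). The case is upright in the bay, and everything else is where it was. One more short re-grip push will confirm the key is on its stop.

Run:
```python
from h import *
p=[.4515,-.3065]
robot.move_to(p+[.16],[180,0,10])
robot.line_to(p+[.086],velocity=.12,f_stop=6)
fingers.gripper_to(0.0,force=50);print(robot.current_torque())
for y in (8,6,4,2):
    robot.line_to(p+[.086],[180,0,y]);print(y,robot.current_eef_rot()[2],robot.current_torque()[2])
robot.line_to(p+[.086],[180,0,7]);print(robot.current_torque()[2])
fingers.gripper_to(0.8);robot.line_to(p+[.20],velocity=.15);snap("key3")
robot.move_to([.40,-.20,.30],[180,0,60]);print(robot.current_time_s(),robot.current_contact_force())
for n in("key2","key3"):
    im=cv2.imread(f"pics/{n}.png");hsv=cv2.cvtColor(im,cv2.COLOR_BGR2HSV)
    m=((hsv[...,1]>150)&((hsv[...,0]<8)|(hsv[...,0]>172))&(hsv[...,2]>60)).astype(np.uint8);m[:,:280]=0;m[:,380:]=0;m[320:]=0
    d=cv2.fitLine(np.argwhere(m)[:,::-1].astype(np.float32),cv2.DIST_L2,0,.01,.01).ravel()
    Q=onz(cam("wrist",np.load(f"pics/{n}.npy")),[d[2:]-30*d[:2],d[2:]+30*d[:2]],.095);e=Q[1]-Q[0];print(n,np.degrees(np.arctan2(e[1],e[0])))
a=cv2.imread("pics/key3.png");cv2.imwrite("pics/key3c.png",a[60:360,200:460])
```

```text
[-0.6633782  -0.1446501   0.20642223]
8 8.005038034759108 0.2561272730439592
6 6.048223607060871 0.3771711798740994
4 4.090772439434658 0.5471306930333077
2 2.1366908793358763 0.709685286489915
0.40775603503496305
44.2583 [0.45946357 0.87044055 0.01083321]
key2 -168.7283673173673
key3 -169.7674046563836
```

View pics/key3c.png

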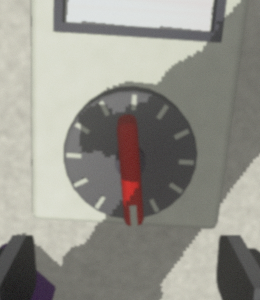

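The moment climbs as soon as I push again, so the key is against its stop. The last shot shows the wing unmoved on the drum and the gripper clear.

```bash
python3 -c "
from station import workorder
print(workorder.close_job())"
```

```text
the job is handed in; nothing more can be done
None
```

The job is handed in at about 44 s: I set the blue case in front of the scanner, squeezed and released the trigger, stood the case in the warming bay, and wound the key clockwise to its stop; no verdict came back.

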